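# Drain-tip a top-heavy rack of rinsed sleeves

### The job

Take the sprung lever by its black cross grip and use it to tip the rack of rinsed sleeves off the rest it leans on, then keep the pointer at the brass clip on the scale, within 15 mm, for at least five seconds in one go so that they drain. Then lower the rack gently back onto the rest where it started, ease the lever and let go of it. The loaded rack is top-heavy and swings by itself: do not let it bang on either rest, do not touch the rack or its pointer, do not move the clip, and leave the other things on the bench alone.

Things in the scene. Friction and masses are not known exactly. Their poses are not given: they have to be found in the camera images.
- stand: Green fixed stand of the tipping rack, base 270 x 460 x 12 mm on the bench; origin under its centre, own z up, own x (level steel shaft, 130 mm above the bench) away from the robot at yaw 0, own y along the tray to the left. A rubber-topped rest stands under each end of the tray.
- rocker (a joint): Tilt of the loaded rack (tray, sleeves, ballast, pointer) about the shaft, rad: 0 level, positive when the pointer leans to the stand's own +y. Rests stop it at -0.32 and +0.32; it starts on the -0.32 rest (-y end down). Nominal mass 4.0 kg, inertia about the shaft 0.072 kg m2, bearing damping 0.03 N m s/rad; its gravity moment is told under tray.
- lever (a joint): Angle of the hand lever relative to the rocker, rad, same sign, range +-1.2; lever angle from vertical = rocker + lever. It turns freely on the shaft's front end and drives the rocker only by a torsion spring: moment on the rocker = 0.45 N m/rad x this angle + 0.02 N m s/rad x its speed. Slack at 0; let go, it hangs within 0.1 of 0.
- lever_grip (a point): Centre of the black plastic cross grip at the lever's top: a round bar 28 mm thick, 60 mm long, lying along the stand's own x, on a 10 mm upright rod, 180 mm from the shaft axis, at own x = -0.130 (in front of the stand). Pinch it from above across own y; it turns between the fingers as the lever swings. Lever mass 0.06 kg.
- shaft (a point): Point on the shaft axis that the lever turns about: stand's own (-0.130, 0, 0.130). The grip's centre moves on a circle of radius 180 mm about it in the stand's y-z plane. Tipping and steadying the rack needs lever angles up to about 0.75 rad from vertical either way.
- pointer_tip (a point): Tip of the flat dark pointer, fixed to the rocker on the far side of the stand, 200 mm above the shaft when level (own x = 0.103); it moves 20 mm per 0.1 rad in front of a white scale sector.
- clip (a joint): Angle of the small brass clip on the scale's rim, rad about the same shaft, same zero and sign as rocker: the wanted value of rocker. It stays put by friction.
- clip_mark (a point): Point that the clip marks, on the circle of 200 mm about the shaft on which the pointer's tip moves.
- tray: Aluminium tray 110 x 420 x 24 mm with sleeves and pointer; origin on the shaft axis. Do not touch. The rack is top-heavy: gravity moment +0.67 N m x sin(tilt), away from level (true 0.59 to 0.75), plus a constant unknown up to +-0.10 N m as the sleeves differ. With the lever held still it falls away in about 0.6 s (0.5 to 0.75): only constant correction keeps a reading.
- row_left: Four metal sleeves, 44 mm diameter, 50 mm tall, held on the tray's +y end (origin as tray's). Do not touch.
- row_right: The same on the tray's -y end (origin as tray's). Do not touch.
- ballast: Steel bar 32 mm thick, 170 mm long, hung 50 mm under the shaft, part of the rack (origin as tray's). Do not touch.
- bush_a: Loose steel sleeve standing on the bench, 44 mm diameter, 50 mm tall; origin under its centre. Leave alone.
- bush_b: Second loose steel sleeve, the same size. Leave alone.
- oilbox: Small orange open box 120 x 90 x 70 mm on the bench; origin under its centre. Leave alone.

How it is judged:
By the outcome, as a careful person would: the job done as asked, in the order asked, and still so for the second after the job is handed in, with the robot touching nothing.
It also fails if it takes over 64 s, if anything falls off the work surface, if the arm or the gripper's body presses on something with over 40 N, if the wrist force passes 120 N, or if a joint passes its speed limit or range.

### The arm

A 6-joint arm with a two-finger parallel gripper is mounted at the origin on the work surface. World frame = base frame: x ahead of the robot, y to its left, z up, the work surface at z = 0. Lengths are in m, angles in rad, forces in N, time in s.
With the tool pointing down it reaches from about 0.35 to 0.775 m from the base axis. Payload 7.3 kg.
Tool frame: the origin (TCP) lies between the finger pads; the fingertips stand 14 mm ahead of it and the grasp point (between the pads) lies 5 mm behind it; z points along the fingers, y is the line along which they close (so a half turn about z gives the same grasp; the last joint's range is limited). The gripper opens to 92 mm and grips with 3 to 60 N. Pads are 19 mm wide; open, the fingers measure 130 mm over their backs; the gripper's body (75 mm by 190 mm) begins 47 mm behind the grasp point.
Start: joints at [-1.254, 0.342, 1.524, -0, 1.275, -0.146], TCP at [0.234, -0.47, 0.241] pointing down, gripper open.
Joint ranges: [-2.53, 2.53], [-0.77, 2.02], [0.04, 2.7], [-1, 4.14], [0.28, 2.66], [-3.11, 3.11]. Speed limits (rad/s): [2.57, 2.57, 3.14, 3.14, 3.14, 3.14].

### API

Orientations are given as [roll, pitch, yaw] about the fixed x, y, z axes, in that order (R = Rz(yaw) Ry(pitch) Rx(roll)).
In Python, from cell import robot, eyes gives the robot as it stands. The module is installed in compiled form; this text tells all that it offers.
- The arm moves only by the shell command python3 -m handwheel 'ROWS' [FORCE]. ROWS is JSON, one flat list of numbers, 5 for each row, row after row: the shift along the world's x, y, z in mm, then the turn about the world's z in rad, then the opening, from 0 (shut) to 1 (fully open). In form: [x, y, z, spin, jaw, x, y, z, spin, jaw, ...]. A call has 1 to 8 rows; each row shifts and turns the commanded pose from where the row before left it; what a row does not reach is not made up. A row lasts 1/10 s, in which the tool goes at most 50 mm and 8.59 degrees, less where a joint would pass 70% of its speed; a pose out of reach is approached as far as the arm can. A call with a gripper value outside its range is refused whole. The fingers move at their own pace and stop on an object; FORCE is the grip in N (left out, the last holds). Time passes only in rows, so rows that do not move let the fingers close. It gives the time, the measured TCP pose, the force, the opening and the grip force at its end, in the units of the state.
- robot.observe(): the state, without advancing time (a new reading comes with each control period).
- eyes.read_camera(name): name is "side" or "top" or "wrist"; returns (picture, depth): 384x512x3 uint8, blue, green, red; 384x512 float32, m along the optical axis (not along the pixel's ray), 0 where there is no reading.
- eyes.calibration(name): a dict with "fx", "fy", "cx", "cy" (pixels), "dist_coeffs" ([k1, k2, p1, p2, k3] as OpenCV has them; the pictures are not rectified), "world_to_cam" (4x4, takes a point from world to camera coordinates). Camera axes: x right, y down, z forward; pixel columns grow to the right and rows downward; lengths in m; the calibration is good to about 2 mm. A picture is of the moment at which its call begins: read the wrist's pose just before it. calibration takes no time and is no camera call; for the wrist camera it gives the pose at the moment of the call.
- robot.hand_in(): hands the job in; it is judged then, once.
The state is a dict: "time": time; "qpos": joint angles; "qvel": joint speeds; "joint_efforts": joint torques, N m; "tool_pos": TCP position; "tool_rot": TCP orientation; "contact_force": force on the tool from outside, world axes, zero at the start; "torque": the same for the moment, N m; "opening": finger opening in m; "grip_force": force on a finger pad.
Only numpy, scipy, OpenCV 4.12 (cv2) and the standard library are available. Lean on these libraries where they do the work, as an engineer would, in place of code of your own. Each camera call takes 0.05 s, during which the arm holds its last target. There are 200 camera calls.

## Working session

There is one attempt and no reset: what is moved stays moved. The work goes in short steps, Python scripts to look and compute and a shell command to move; the robot and the scene stay as the last step left them, time stands still between calls to the robot, and variables do not carry over. Pictures are saved under pics/ and viewed, at most 10 in all, crops included, and the job is handed in when it is done.

```bash
mkdir -p pics
python3 - <<'E'
from cell import robot, eyes
import cv2, numpy as np
for n in ("side","top"):
    p,d=eyes.read_camera(n); cv2.imwrite(f"pics/{n}0.png",p); np.save(f"{n}0.npy",d)
    c=eyes.calibration(n); print(n,c["fx"],c["fy"],c["cx"],c["cy"],c["dist_coeffs"]); print(np.round(c["world_to_cam"],4).tolist())
print(robot.observe())
E
```

```text
side 438.76988992175126 438.76988992175126 256.14275752482115 196.40621050218493 [-0.14114368  0.          0.          0.          0.        ]
[[-0.9792, -0.2019, 0.0186, 0.5868], [-0.1323, 0.5665, -0.8133, 0.2795], [0.1537, -0.7989, -0.5815, 1.3995], [0.0, 0.0, 0.0, 1.0]]
top 442.4437680778373 442.4437680778373 254.94759412619146 192.17953649581597 [-0.01488493  0.          0.          0.          0.        ]
[[-0.0269, -0.9996, 0.0044, 0.0041], [-0.9732, 0.0252, -0.2286, 0.654], [0.2284, -0.0105, -0.9735, 1.3469], [0.0, 0.0, 0.0, 1.0]]
{'time': 0.1, 'qpos': array([-1.25398683e+00,  3.42649023e-01,  1.52487429e+00,  3.47462008e-06,
        1.27538080e+00, -1.45990706e-01]), 'qvel': array([ 7.49121206e-05, -8.19278454e-04, -1.40482230e-03, -8.55122579e-04,
       -6.30779956e-04,  1.46704352e-03]), 'joint_efforts': array([ 2.37039458e-03, -4.32005131e+01, -2.44693011e+01,  7.20106624e-02,
        5.26645139e-02, -3.21252196e-05]), 'tool_pos': array([ 0.23431451, -0.46945603,  0.240133  ]), 'tool_rot': array([-3.14029563e+00, -1.94069342e-04,  4.62799061e-01]), 'contact_force': array([-0.07879052, -0.5134361 ,  0.46432703]), 'torque': array([-0.0729875 , -0.00792028, -0.03705056]), 'grip_force': 0.0, 'opening': 0.09184581744942327}
```

View pics/side0.png

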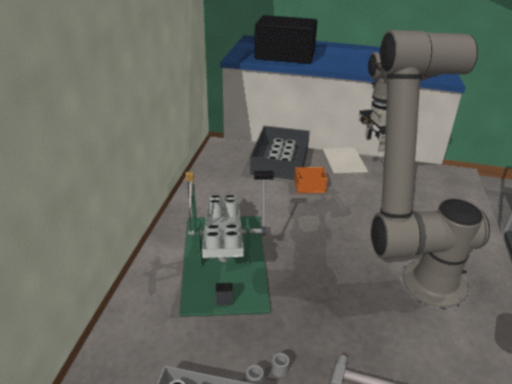

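View pics/top0.png

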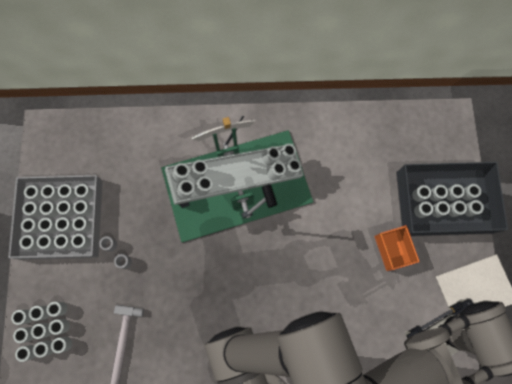

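```bash
cat > h.py <<'E'
import numpy as np, cv2
from cell import robot, eyes
def cal(n):
    c=eyes.calibration(n); K=np.array([[c["fx"],0,c["cx"]],[0,c["fy"],c["cy"]],[0,0,1]]); W=np.array(c["world_to_cam"])
    return K,np.array(c["dist_coeffs"]),W
def rays(c,px):
    K,D,W=c; q=cv2.undistortPoints(np.float64(px).reshape(-1,1,2),K,D).reshape(-1,2)
    d=np.c_[q,np.ones(len(q))]; R=W[:3,:3]; return -R.T@W[:3,3], d@R     # origin, dirs with unit depth
def plane(c,px,n,k):   # n.p=k
    o,d=rays(c,px); return o+d*((k-o@n)/(d@n))[:,None]
def cloud(c,px,dep):
    o,d=rays(c,px); return o+d*dep[:,None]
def proj(c,P):
    K,D,W=c; return cv2.projectPoints(np.float64(P).reshape(-1,1,3),cv2.Rodrigues(W[:3,:3])[0],W[:3,3],K,D)[0].reshape(-1,2)
def px(m): v,u=np.nonzero(m); return np.c_[u,v]
E
python3 - <<'E'
from h import *
for n in ("top","side"):
    p=cv2.imread(f"pics/{n}0.png"); d=np.load(f"{n}0.npy"); c=cal(n)
    hsv=cv2.cvtColor(p,cv2.COLOR_BGR2HSV)
    g=cv2.inRange(hsv,(60,80,30),(95,255,255))
    g[:100 if n=="top" else 205]=0
    q=px(g); P=cloud(c,q,d[q[:,1],q[:,0]]); ok=(P[:,2]>0)&(P[:,2]<.035); print(n,len(q),ok.sum(),np.median(P[ok,2]))
    Q=plane(c,q[ok],np.array([0,0,1.]),.012)[:,:2].astype(np.float32)
    # keep largest blob
    m=np.zeros_like(g); m[q[ok][:,1],q[ok][:,0]]=1
    k,l,s,_=cv2.connectedComponentsWithStats(m); b=[i for i in range(1,k) if s[i,4]>60]
    Q=Q[np.isin(l[q[ok][:,1],q[ok][:,0]],b)]
    r=cv2.minAreaRect(Q); print(r, cv2.boxPoints(r).round(4).tolist())
    o=cv2.inRange(hsv,(10,130,110),(28,255,255)); q=px(o); 
    k,l,s,ce=cv2.connectedComponentsWithStats(o); 
    for i in range(1,k):
        if s[i,4]>5: print("brass/orange",s[i],ce[i])
    a,b0,w,h=(190,100,130,150) if n=="top" else (170,150,120,120)
    cv2.imwrite(f"pics/{n}0c.png",cv2.resize(p[b0:b0+h,a:a+w],None,fx=5,fy=5,interpolation=cv2.INTER_CUBIC)[:600] if n=="side" else cv2.resize(p[b0:b0+h,a:a+w],None,fx=4,fy=4,interpolation=cv2.INTER_CUBIC))
E
```

```text
top 4472 4119 0.011902777475122583
((0.6979953646659851, 0.04870271682739258), (0.265803724527359, 0.4537914991378784), 15.741576194763184) [[0.5084999799728394, 0.23100000619888306], [0.631600022315979, -0.20569999516010284], [0.887499988079071, -0.13359999656677246], [0.7644000053405762, 0.30309998989105225]]
brass/orange [224 118   6   8  35] [226.22857143 121.54285714]
brass/orange [ 375  226   44   45 1279] [396.47537138 248.39483972]
side 5420 5019 0.011016773137904723
((0.6964176297187805, 0.05913156270980835), (0.26396650075912476, 0.4547847509384155), 15.666520118713379) [[0.5078999996185303, 0.24240000545978546], [0.6306999921798706, -0.19550000131130219], [0.8848999738693237, -0.1242000013589859], [0.7620999813079834, 0.31369999051094055]]
brass/orange [295 167  33  26 788] [310.48096447 179.58248731]
brass/orange [186 172   7   8  49] [189.06122449 175.63265306]
```

View pics/top0c.png

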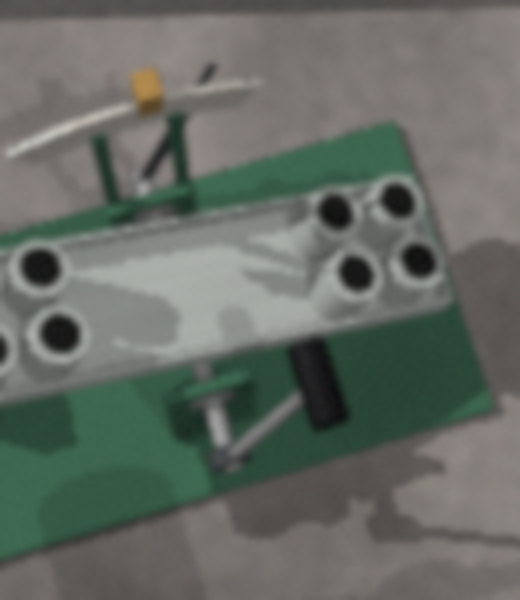

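View pics/side0c.png

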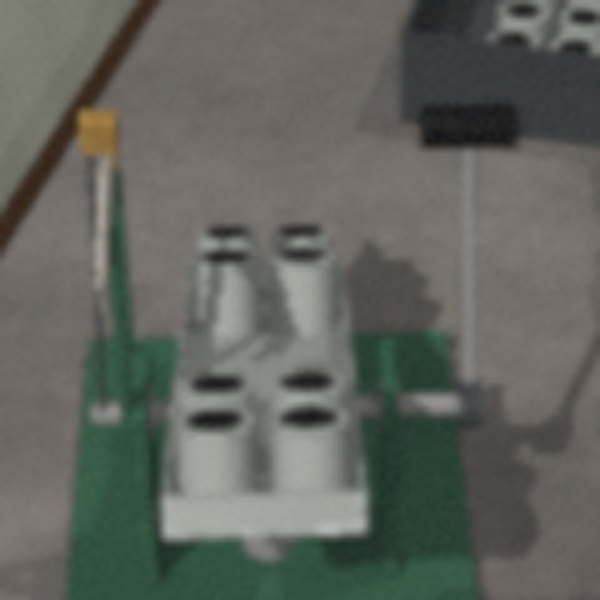

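Run:
```python
from h import *
T,S=cal("top"),cal("side")
def tri(a,b):
    o1,d1=rays(T,[a]);o2,d2=rays(S,[b]);d1,d2=d1[0]/np.linalg.norm(d1),d2[0]/np.linalg.norm(d2)
    s=np.linalg.lstsq(np.c_[d1,-d2],o2-o1,rcond=None)[0]; A,B=o1+s[0]*d1,o2+s[1]*d2; return (A+B)/2,np.linalg.norm(A-B)
pts={"grip":((269.5,195.8),(263.8,175.2)),"hub":((247,213.8),(264,230)),"clip":((226.2,121.5),(189.1,175.6))}
W={k:tri(*v) for k,v in pts.items()}
yaw=.274
ex=np.array([np.cos(yaw),np.sin(yaw),0]);ey=np.array([-np.sin(yaw),np.cos(yaw),0])
C=np.array([.698,.0487,0])
for k,(p,e) in W.items():
    q=p-C; print(k,p.round(4),"gap",round(e,4),"own",np.round([q@ex,q@ey,p[2]],4))
p,d=cv2.imread("pics/top0.png"),np.load("top0.npy")
# base edge check, top view: project nominal corners
for cc in (C,np.array([.6965,.055,0])):
    cor=[cc+sx*.135*ex+sy*.23*ey+[0,0,.012] for sx,sy in((-1,-1),(1,-1),(1,1),(-1,1))]
    print(proj(T,cor).round(1).tolist(),proj(S,cor).round(1).tolist())
    P=cc-.13*ex+[0,0,.13]; print("shaftpt",proj(T,[P]).round(1),proj(S,[P]).round(1))
# grip depth
for n in ("top","side"):
    p,d=cv2.imread(f"pics/{n}0.png"),np.load(f"{n}0.npy"); m=(p.max(2)<45).astype(np.uint8)
    k,l,s,ce=cv2.connectedComponentsWithStats(m)
    u,v=pts["grip"][n=="side"]; i=l[int(v),int(u)]; print(n,s[i],ce[i]); q=px((l==i)&(d>0)); print(np.median(cloud(cal(n),q,d[q[:,1],q[:,0]]),0))
```

```text
grip [ 0.5912 -0.0499  0.2937] gap 0.0008 own [-0.1295 -0.066   0.2937]
hub [0.5738 0.0135 0.1278] gap 0.0012 own [-0.1291 -0.0002  0.1278]
clip [0.7929 0.0625 0.333 ] gap 0.0002 own [ 0.095  -0.0124  0.333 ]
[[313.6, 201.9], [288.4, 129.4], [160.2, 166.9], [180.8, 242.5]] [[259.3, 214.4], [187.5, 216.4], [179.4, 313.3], [271.2, 309.9]]
shaftpt [[247.  214.2]] [[264.1 229.5]]
[[311.7, 202.4], [286.6, 129.9], [158.3, 167.3], [178.8, 243.0]] [[259.4, 215.4], [187.3, 217.4], [179.1, 315.1], [271.3, 311.6]]
shaftpt [[245.  214.7]] [[264.2 230.8]]
top [262 185  15  23 211] [269.21800948 195.70616114]
[ 0.58947385 -0.04795404  0.30915145]
side [254 171  20   8 148] [263.37837838 174.4527027 ]
[ 0.59015065 -0.03760928  0.30526238]
```

```bash
cat >> h.py <<'E'
YAW=.274; EX=np.array([np.cos(YAW),np.sin(YAW),0]);EY=np.array([-np.sin(YAW),np.cos(YAW),0]);C0=np.array([.698,.0487,0]); CLIP=-.061
def own(P): q=P-C0; return np.c_[q@EX,q@EY,P[:,2]-.13]
def tilt(n,d):
    v,u=np.nonzero(d>0); P=own(cloud(cal(n),np.c_[u,v],d[v,u]))
    m=(abs(P[:,0])<.045)&(abs(P[:,1])<.085)&(abs(P[:,2])<.075); Q=P[m][:,1:].astype(np.float32)
    if len(Q)<100: return np.nan,0,0
    a=cv2.fitLine(Q,cv2.DIST_HUBER,0,.001,.001).ravel()
    r=(Q-a[2:])@[-a[1],a[0]]
    Q=Q[abs(r)<.008]; a=cv2.fitLine(Q,cv2.DIST_HUBER,0,.001,.001).ravel(); r=(Q-a[2:])@[-a[1],a[0]]
    return np.arctan(a[1]/a[0]),len(Q),r.std()
E
python3 - <<'E'
from h import *
for n in ("top","side"): print(n,tilt(n,np.load(n+"0.npy")))
E
python3 -m handwheel '[24,30,15,-0.014,1, 24,30,15,-0.014,1, 24,30,15,-0.014,1, 24,30,15,-0.014,1, 24,30,15,-0.014,1, 24,30,15,-0.014,1, 24,30,15,-0.014,1]' 15
```

```text
top (np.float32(0.31702048), 1475, np.float32(0.002460158))
side (np.float32(0.32128406), 200, np.float32(0.0010808394))
time: 0.8
tool_pos: [0.403, -0.2583, 0.3461]
tool_rot: [-3.141, 0.0, 0.364]
contact_force: [0.8, -1.2, -0.1]
opening: 0.0918
grip_force: 0.0
```

```bash
python3 -m handwheel '[29,34,6,-0.015,1, 29,34,6,-0.015,1, 29,34,6,-0.015,1, 29,34,6,-0.015,1, 29,34,6,-0.015,1, 29,34,5,-0.015,1, 0,0,0,0,1]'
python3 - <<'E'
from h import *
p,d=eyes.read_camera("top"); cv2.imwrite("pics/t1.png",p); print(tilt("top",d)); p,d=eyes.read_camera("side"); print(tilt("side",d))
E
```

```text
time: 1.5
tool_pos: [0.5787, -0.0515, 0.3798]
tool_rot: [-3.14, -0.0, 0.28]
contact_force: [-0.2, -0.8, -1.4]
opening: 0.092
grip_force: 0.0
(np.float32(0.3235918), 826, np.float32(0.0024962758))
(np.float32(0.31916773), 201, np.float32(0.0010624608))
```

View pics/t1.png

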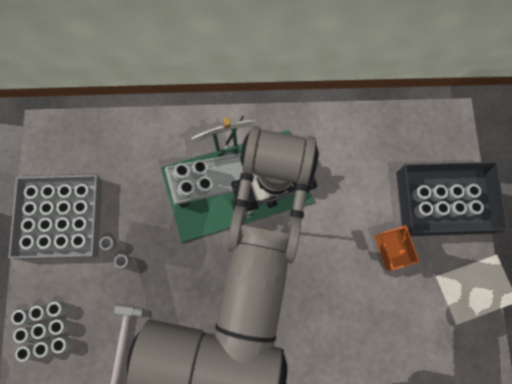

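```bash
python3 - <<'E'
from h import *
o=robot.observe();print(o["tool_pos"],o["tool_rot"],o["time"],o["qvel"])
E
python3 -m handwheel '[-3,-3,-30,-0.006,1, 0,0,-29,0,1, 0,0,-29,0,1, 0,0,-1,0,1,0,0,0,0,1]'
python3 - <<'E'
from h import *
o=robot.observe();print(o["tool_pos"],o["tool_rot"],o["time"],o["qvel"])
E
```

```text
[ 0.57661472 -0.05498492  0.37977189] [-3.14117560e+00  1.74142428e-03  2.76910515e-01] 1.6 [-0.04105496 -0.02317936  0.0242884  -0.0056126  -0.00027582 -0.00547819]
time: 2.1
tool_pos: [0.573, -0.0598, 0.2923]
tool_rot: [3.142, 0.001, 0.267]
contact_force: [-1.2, 0.1, 0.0]
opening: 0.0919
grip_force: 0.0
[ 0.57297832 -0.05976666  0.29225422] [3.14154013e+00 5.51790429e-04 2.67396315e-01] 2.1 [ 0.00769477 -0.01887859 -0.04680514  0.00207575  0.00300519  0.00318487]
```

```bash
python3 -m handwheel '[2.5,4,0,0.006,1, 0,0,0,0,1, 0,0,0,0,0.2, 0,0,0,0,0.2, 0,0,0,0,0.2, 0,0,0,0,0.2, 0,0,0,0,0.2]' 20
python3 - <<'E'
from h import *
p,d=eyes.read_camera("side"); print(tilt("side",d)); cv2.imwrite("pics/s1.png",cv2.resize(p[130:330,120:320],None,fx=3,fy=3,interpolation=cv2.INTER_CUBIC))
o=robot.observe();print(o["tool_pos"],o["tool_rot"],o["time"])
E
```

```text
time: 2.8
tool_pos: [0.5759, -0.0548, 0.2918]
tool_rot: [3.141, 0.0, 0.275]
contact_force: [-0.6, -0.1, -0.1]
opening: 0.0569
grip_force: 0.0
(np.float32(0.32115448), 199, np.float32(0.0010245932))
[ 0.57588992 -0.0547808   0.29174008] [3.14152691e+00 8.41140852e-05 2.74800475e-01] 2.85
```

View pics/s1.png

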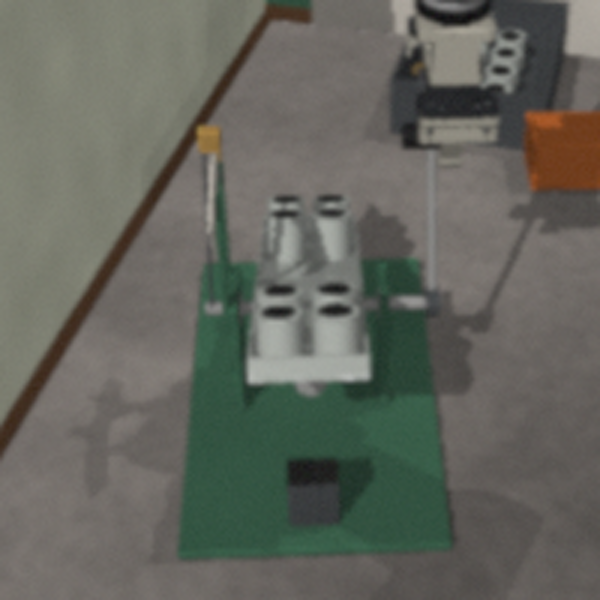

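```bash
cat > ctl.py <<'E'
# ctl.py init | ramp DPHI N | hold TARGET [REFRATE]
import sys, json, os
from h import *
from scipy.optimize import least_squares
I,K,CB,D=.072,.45,.03,.02; L=.18
def f(s,phi,dphi): th,w,b,G=s; return np.array([w,(G*np.sin(th)+b-CB*w+K*(phi-th)+D*(dphi-w))/I,0,0])
def step(s,p0,p1,T,n=None):
    n=n or max(1,round(T/.025)); h=T/n; r=(p1-p0)/T
    for i in range(n):
        a=p0+r*h*i; k1=f(s,a,r); k2=f(s+h/2*k1,a+r*h/2,r); s=s+h*k2
    return s
def gpos(phi): return C0-.146*EX+L*np.sin(phi)*EY+[0,0,.13+L*np.cos(phi)-.005]
def phiof(p): q=p-C0; return np.arctan2(q@EY,p[2]+.005-.13)
o=robot.observe(); t,pm=o["time"],phiof(o["tool_pos"])
if sys.argv[1]=="init":
    S=dict(cmd=o["tool_pos"].tolist(),phi=pm,t=t,rows=[],phis=[],free=False,s=[-.32,0,0,.67],P=np.diag([.004,.02,.08,.05]).tolist(),log=[])
    for i in range(3):S["s"]=S["s"]
    json.dump(S,open("st.json","w")); print(t,pm,o["opening"],o["grip_force"]); sys.exit()
S=json.load(open("st.json")); s=np.array(S["s"]);s=s;P=np.array(S["P"])**1
n=round((t-S["t"])/.1); phi=S["phi"]; cmd=np.array(S["cmd"])
_,d=eyes.read_camera("side"); sl,N,sd=tilt("side",d); th=-float(sl)
for i in range(n):
    p1=S["phis"][i]
    if S["free"]:
        F=np.column_stack([(step(s+e,phi,p1,.1)-step(s-e,phi,p1,.1))/2e-4 for e in np.eye(4)*1e-4])
        s=step(s,phi,p1,.1); P=F@P@F.T+np.diag([0,.01,.004,.002])**2
    phi=p1; cmd=cmd+np.array(S["rows"][i])/1000
pred=s[0]
if not S["free"]:
    if th>-.30:
        S["free"]=True; v=(th-S["log"][-1][1])/(t-S["log"][-1][0])*1.4
        s=np.array([th,v,0,.67]); P=np.diag([.004,.1,.08,.05])**2
else:
    H=np.array([[1.,0,0,0]]); k=P@H.T/(P[0,0]+.003**2); s=s+k[:,0]*(th-s[0]); P=P-k@H@P
s=step(s,phi,phi,.05) if S["free"] else s    # camera time
S["log"].append([t,th])
if sys.argv[1]=="ramp":
    dp,m=float(sys.argv[2]),int(sys.argv[3]); want=[phi+dp*(i+1) for i in range(m)]
else:
    tgt=float(sys.argv[2]); rate=float(sys.argv[3]) if len(sys.argv)>3 else 9
    M=16; ref=s[0]+np.clip(tgt-s[0],-rate*.1*np.arange(1,M+1),rate*.1*np.arange(1,M+1))
    def res(u):
        x=s.copy(); p=phi; r=[]
        for i in range(M):
            x=step(x,p,p+u[i],.1,2); p+=u[i]; w=1 if i<M-4 else 3
            r+=[w*(x[0]-ref[i]),w*.35*(x[1]-(np.sign(tgt-s[0])*rate if ref[i]!=tgt else 0))]
        return np.r_[r,.25*u]
    u=least_squares(res,np.zeros(M),bounds=(-.07,.07),max_nfev=15).x[:8]; want=list(phi+np.cumsum(u))
rows,phis,c=[],[],cmd.copy()
for w in want:
    r=np.round((gpos(w)-c)*1000); c=c+r/1000; rows.append(r.tolist()); phis.append(float(phiof(c)))
x=s.copy();p=phi;pr=[]
for q in phis: x=step(x,p,q,.1);p=q;pr.append(round(float(x[0]),3))
S.update(cmd=cmd.tolist(),phi=float(phi),t=t+.05,rows=rows,phis=phis,s=s.tolist(),P=P.tolist()); json.dump(S,open("st.json","w"))
print(f"t={t:.2f} th={th:.4f} pred={pred:.4f} sd={sd:.4f} N={N} phi={phi:.3f} meas={pm:.3f} err={np.round((o['tool_pos']-cmd)*1000,1)} F={np.round(o['contact_force'],1)} grip={o['grip_force']:.0f}")
print("s",s.round(3),"sig",np.sqrt(np.diag(P)).round(3)); print("pred th",pr)
print(", ".join("%d,%d,%d,0,0.2"%tuple(r) for r in rows))
E
sed -i '/for i in range(3):S/d; s/;s=s;P=np.array(S\["P"\])\*\*1/; P=np.array(S["P"])/' ctl.py
python3 -m handwheel '[0,0,0,0,0.2, 0,0,0,0,0.2, 0,0,0,0,0.2, 0,0,0,0,0.2, 0,0,0,0,0.2]' 20; python3 ctl.py init && python3 ctl.py ramp 0.045 6
```

```text
time: 3.35
tool_pos: [0.5759, -0.0548, 0.2917]
tool_rot: [3.142, 0.0, 0.275]
contact_force: [-0.4, 0.5, -0.4]
opening: 0.0275
grip_force: 20.0
3.35 -0.3799746283279596 0.02754705925008109 19.999564290046692
t=3.35 th=-0.3187 pred=-0.3200 sd=0.0011 N=209 phi=-0.380 meas=-0.380 err=[0. 0. 0.] F=[-0.4  0.5 -0.4] grip=20
s [-0.32  0.    0.    0.67] sig [0.063 0.141 0.283 0.224]
pred th [-0.335, -0.378, -0.444, -0.531, -0.637, -0.759]
-2,7,3,0,0.2, -3,7,3,0,0.2, -2,8,2,0,0.2, -2,8,2,0,0.2, -2,7,1,0,0.2, -2,8,1,0,0.2
```

```bash
python3 -m handwheel '[-2,7,3,0,0.2, -3,7,3,0,0.2, -2,8,2,0,0.2, -2,8,2,0,0.2, -2,7,1,0,0.2, -2,8,1,0,0.2]' >/dev/null; python3 ctl.py ramp 0.04 3
```

```text
t=4.00 th=-0.3198 pred=-0.3200 sd=0.0011 N=203 phi=-0.110 meas=-0.107 err=[0.2 0.5 0.8] F=[ 4.5 -2.8  3. ] grip=20
s [-0.32  0.    0.    0.67] sig [0.063 0.141 0.283 0.224]
pred th [-0.327, -0.346, -0.373]
-2,7,1,0,0.2, -2,7,0,0,0.2, -2,7,0,0,0.2
```

```bash
python3 -m handwheel '[-2,7,1,0,0.2, -2,7,0,0,0.2, -2,7,0,0,0.2]' >/dev/null; python3 ctl.py ramp 0.035 3
```

```text
t=4.35 th=-0.3232 pred=-0.3200 sd=0.0011 N=199 phi=0.012 meas=0.014 err=[0.  0.4 0.1] F=[ 4.7 -0.8  2.2] grip=20
s [-0.32  0.    0.    0.67] sig [0.063 0.141 0.283 0.224]
pred th [-0.323, -0.332, -0.343]
-2,6,0,0,0.2, -1,6,0,0,0.2, -2,6,-1,0,0.2
```

```bash
python3 -m handwheel '[-2,6,0,0,0.2, -1,6,0,0,0.2, -2,6,-1,0,0.2]' >/dev/null; python3 ctl.py ramp 0.03 3
```

```text
t=4.70 th=-0.3263 pred=-0.3200 sd=0.0010 N=201 phi=0.116 meas=0.117 err=[-0.2  0.2 -0.1] F=[ 4.7 -1.6  2.5] grip=20
s [-0.32  0.    0.    0.67] sig [0.063 0.141 0.283 0.224]
pred th [-0.32, -0.32, -0.317]
-2,5,-1,0,0.2, -1,5,0,0,0.2, -1,5,-2,0,0.2
```

```bash
python3 -m handwheel '[-2,5,-1,0,0.2, -1,5,0,0,0.2, -1,5,-2,0,0.2]' >/dev/null; python3 ctl.py ramp 0.03 2
```

```text
t=5.05 th=-0.3191 pred=-0.3200 sd=0.0010 N=206 phi=0.204 meas=0.205 err=[-0.5  0.2  0.2] F=[-1.2 -1.5  8.5] grip=20
s [-0.32  0.    0.    0.67] sig [0.063 0.141 0.283 0.224]
pred th [-0.318, -0.309]
-2,5,-1,0,0.2, -1,5,-1,0,0.2
```

```bash
python3 -m handwheel '[-2,5,-1,0,0.2, -1,5,-1,0,0.2]' >/dev/null; python3 ctl.py ramp 0.03 2
```

```text
t=5.30 th=-0.3190 pred=-0.3200 sd=0.0010 N=206 phi=0.263 meas=0.265 err=[-0.4  0.2 -0.2] F=[ 1.3 -3.8  1. ] grip=20
s [-0.32  0.    0.    0.67] sig [0.063 0.141 0.283 0.224]
pred th [-0.316, -0.302]
-2,5,-1,0,0.2, -1,5,-2,0,0.2
```

```bash
python3 -m handwheel '[-2,5,-1,0,0.2, -1,5,-2,0,0.2]' >/dev/null; python3 ctl.py ramp 0.02 2
```

```text
t=5.55 th=-0.3223 pred=-0.3200 sd=0.0011 N=201 phi=0.323 meas=0.325 err=[-0.3  0.2 -0.2] F=[ 1.8 -2.2  2.4] grip=20
s [-0.32  0.    0.    0.67] sig [0.063 0.141 0.283 0.224]
pred th [-0.314, -0.296]
-1,3,-1,0,0.2, -1,4,-1,0,0.2
```

```bash
python3 -m handwheel '[-1,3,-1,0,0.2, -1,4,-1,0,0.2]' >/dev/null; python3 ctl.py ramp 0.025 3
```

```text
t=5.80 th=-0.3215 pred=-0.3200 sd=0.0011 N=203 phi=0.365 meas=0.365 err=[-0.2  0.  -0.1] F=[ 2.  -3.9  0.7] grip=20
s [-0.32  0.    0.    0.67] sig [0.063 0.141 0.283 0.224]
pred th [-0.313, -0.291, -0.252]
-1,4,-2,0,0.2, -1,4,-2,0,0.2, -1,4,-2,0,0.2
```

```bash
python3 -m handwheel '[-1,4,-2,0,0.2, -1,4,-2,0,0.2, -1,4,-2,0,0.2]' >/dev/null; python3 ctl.py ramp 0.02 2
```

```text
t=6.15 th=-0.2873 pred=-0.3200 sd=0.0011 N=257 phi=0.441 meas=0.444 err=[-0.5  0.2 -0.3] F=[-0.2 -2.8  2.1] grip=20
s [-0.278  0.227  0.     0.67 ] sig [0.004 0.1   0.08  0.05 ]
pred th [-0.246, -0.195]
-1,3,-2,0,0.2, -1,3,-1,0,0.2
```

```bash
python3 - <<'E'
import json,numpy as np
S=json.load(open("st.json"));S["s"]=[-.281,.13,-.095,.68];S["P"]=(np.diag([.005,.08,.03,.04])**2).tolist();json.dump(S,open("st.json","w"))
E
python3 ctl.py hold -0.061
```

```text
t=6.20 th=-0.2751 pred=-0.2810 sd=0.0012 N=272 phi=0.441 meas=0.447 err=[-0.7  0.8 -0.6] F=[-0.6 -2.   2.7] grip=20
s [-0.27   0.155 -0.095  0.68 ] sig [0.003 0.08  0.03  0.04 ]
pred th [-0.25, -0.222, -0.191, -0.16, -0.132, -0.111, -0.095, -0.085]
-3,11,-6,0,0.2, 3,-11,6,0,0.2, 3,-11,5,0,0.2, 3,-12,4,0,0.2, 3,-11,4,0,0.2, 3,-8,1,0,0.2, -1,1,0,0,0.2, -1,3,-1,0,0.2
```

```bash
python3 -m handwheel '[-3,11,-6,0,0.2, 3,-11,6,0,0.2]' >/dev/null; python3 ctl.py hold -0.061
```

```text
t=6.45 th=-0.1924 pred=-0.2221 sd=0.0014 N=418 phi=0.441 meas=0.456 err=[-1.   2.4 -1.1] F=[-0.6  1.2  2.1] grip=20
s [-0.169  0.515 -0.073  0.67 ] sig [0.003 0.045 0.027 0.04 ]
pred th [-0.114, -0.056, 0.003, 0.061, 0.115, 0.162, 0.201, 0.229]
3,-11,5,0,0.2, 3,-12,4,0,0.2, 3,-11,4,0,0.2, 4,-12,2,0,0.2, 3,-12,2,0,0.2, 4,-12,0,0,0.2, 3,-12,0,0,0.2, 3,-13,-1,0,0.2
```

```bash
sed -i 's/bounds=(-.07,.07)/bounds=(-.18,.18)/; s/\.25\*u\]/.15*u]/' ctl.py; python3 ctl.py hold -0.061
```

```text
t=6.50 th=-0.1717 pred=-0.1686 sd=0.0015 N=460 phi=0.441 meas=0.438 err=[-0.  -0.4  0.5] F=[-3.2 -1.9  0.2] grip=20
s [-0.144  0.55  -0.074  0.67 ] sig [0.002 0.043 0.027 0.04 ]
pred th [-0.088, -0.038, -0.002, 0.012, 0.003, -0.013, -0.028, -0.038]
8,-29,11,0,0.2, 9,-31,6,0,0.2, 8,-31,-1,0,0.2, 7,-25,-4,0,0.2, -8,31,5,0,0.2, -9,31,-1,0,0.2, -6,20,-3,0,0.2, 0,0,-1,0,0.2
```

```bash
python3 -m handwheel '[8,-29,11,0,0.2, 9,-31,6,0,0.2, 8,-31,-1,0,0.2]' >/dev/null; python3 ctl.py hold -0.061
```

```text
t=6.85 th=-0.0105 pred=-0.0019 sd=0.0018 N=742 phi=-0.098 meas=-0.100 err=[ 0.4 -0.5  1.3] F=[1.2 3.7 1. ] grip=20
s [-0.002  0.12  -0.082  0.672] sig [0.003 0.028 0.011 0.039]
pred th [0.001, -0.01, -0.023, -0.034, -0.04, -0.045, -0.049, -0.052]
1,-2,0,0,0.2, -9,31,1,0,0.2, -6,24,-4,0,0.2, -2,5,-1,0,0.2, 0,-1,0,0,0.2, 1,-2,1,0,0.2, 0,-1,0,0,0.2, 0,0,0,0,0.2
```

```bash
python3 -m handwheel '[1,-2,0,0,0.2, -9,31,1,0,0.2, -6,24,-4,0,0.2]' >/dev/null; python3 ctl.py hold -0.061
```

```text
t=7.20 th=-0.0177 pred=-0.0234 sd=0.0017 N=725 phi=0.209 meas=0.202 err=[ 0.3 -0.9  1.1] F=[ 0.7 -1.7  1.5] grip=20
s [-0.022 -0.082 -0.078  0.677] sig [0.003 0.025 0.009 0.037]
pred th [-0.03, -0.037, -0.043, -0.048, -0.052, -0.054, -0.056, -0.058]
1,-4,1,0,0.2, -1,2,0,0,0.2, -1,2,-1,0,0.2, 0,0,0,0,0.2, 0,0,0,0,0.2, 0,0,0,0,0.2, 1,0,0,0,0.2, 0,-1,0,0,0.2
```

```bash
python3 -m handwheel '[1,-4,1,0,0.2, -1,2,0,0,0.2, -1,2,-1,0,0.2, 0,0,0,0,0.2]' >/dev/null; python3 ctl.py hold -0.061
```

```text
t=7.65 th=-0.0396 pred=-0.0481 sd=0.0018 N=692 phi=0.210 meas=0.203 err=[ 1.1 -0.9  0.9] F=[ 1.4 -0.3  5. ] grip=20
s [-0.04  -0.004 -0.074  0.68 ] sig [0.003 0.024 0.009 0.037]
pred th [-0.042, -0.045, -0.049, -0.052, -0.055, -0.057, -0.058, -0.059]
4,-12,2,0,0.2, -2,5,0,0,0.2, -1,4,-1,0,0.2, 0,2,0,0,0.2, 0,0,0,0,0.2, 0,-1,0,0,0.2, 0,0,0,0,0.2, 0,0,0,0,0.2
```

```bash
python3 -m handwheel '[4,-12,2,0,0.2, -2,5,0,0,0.2, -1,4,-1,0,0.2, 0,2,0,0,0.2]' >/dev/null; python3 ctl.py hold -0.061
```

```text
t=8.10 th=-0.0574 pred=-0.0524 sd=0.0017 N=661 phi=0.203 meas=0.201 err=[ 0.1 -0.2 -0.2] F=[ 1.7 -3.1  0.8] grip=20
s [-0.059 -0.042 -0.076  0.681] sig [0.003 0.025 0.009 0.037]
pred th [-0.062, -0.063, -0.063, -0.062, -0.062, -0.062, -0.062, -0.062]
-2,7,-2,0,0.2, 1,-3,1,0,0.2, 1,-3,0,0,0.2, 0,-2,1,0,0.2, 0,0,0,0,0.2, 0,0,0,0,0.2, 0,1,0,0,0.2, 0,0,0,0,0.2
```

```bash
python3 -m handwheel '[-2,7,-2,0,0.2, 1,-3,1,0,0.2, 1,-3,0,0,0.2, 0,-2,1,0,0.2]' >/dev/null; python3 ctl.py hold -0.061
```

```text
t=8.55 th=-0.0592 pred=-0.0620 sd=0.0017 N=664 phi=0.197 meas=0.200 err=[-0.   0.5 -0.3] F=[ 5.7  2.4 -3. ] grip=20
s [-0.059  0.013 -0.075  0.68 ] sig [0.003 0.025 0.009 0.037]
pred th [-0.058, -0.058, -0.059, -0.06, -0.061, -0.061, -0.062, -0.063]
1,-4,0,0,0.2, -1,2,0,0,0.2, 0,2,0,0,0.2, 0,0,0,0,0.2, 0,0,0,0,0.2, 0,0,0,0,0.2, 0,0,0,0,0.2, 0,0,0,0,0.2
```

```bash
python3 -m handwheel '[1,-4,0,0,0.2, -1,2,0,0,0.2, 0,2,0,0,0.2, 0,0,0,0,0.2, 0,0,0,0,0.2]' >/dev/null; python3 ctl.py hold -0.061
```

```text
t=9.10 th=-0.0492 pred=-0.0607 sd=0.0019 N=676 phi=0.197 meas=0.194 err=[ 0.2 -0.6 -0.4] F=[ 4.7 -2.  -4.7] grip=20
s [-0.048  0.032 -0.072  0.68 ] sig [0.003 0.026 0.009 0.037]
pred th [-0.046, -0.048, -0.051, -0.054, -0.056, -0.057, -0.058, -0.059]
4,-14,2,0,0.2, -2,6,-1,0,0.2, -1,5,-1,0,0.2, -1,3,0,0,0.2, 0,0,0,0,0.2, 0,-1,0,0,0.2, 0,0,0,0,0.2, 0,0,0,0,0.2
```

```bash
python3 -m handwheel '[4,-14,2,0,0.2, -2,6,-1,0,0.2, -1,5,-1,0,0.2, -1,3,0,0,0.2]' >/dev/null; python3 ctl.py hold -0.061
```

```text
t=9.55 th=-0.0633 pred=-0.0541 sd=0.0018 N=653 phi=0.197 meas=0.198 err=[-0.2  0.   0.1] F=[ 2.8 -1.8 -1.3] grip=20
s [-0.066 -0.053 -0.075  0.679] sig [0.003 0.025 0.009 0.037]
pred th [-0.069, -0.069, -0.067, -0.065, -0.063, -0.063, -0.062, -0.061]
-4,13,-3,0,0.2, 2,-6,1,0,0.2, 2,-5,1,0,0.2, 0,-2,1,0,0.2, 0,-1,0,0,0.2, 0,1,0,0,0.2, 0,0,0,0,0.2, 0,0,0,0,0.2
```

```bash
python3 -m handwheel '[-4,13,-3,0,0.2, 2,-6,1,0,0.2, 2,-5,1,0,0.2, 0,-2,1,0,0.2]' >/dev/null; python3 ctl.py hold -0.061
```

```text
t=10.00 th=-0.0585 pred=-0.0648 sd=0.0018 N=662 phi=0.197 meas=0.197 err=[-0.2 -0.1  0. ] F=[ 0.3  1.7 -0.2] grip=20
s [-0.057  0.039 -0.073  0.679] sig [0.003 0.025 0.009 0.038]
pred th [-0.054, -0.055, -0.057, -0.058, -0.059, -0.06, -0.06, -0.061]
3,-11,2,0,0.2, -1,5,-1,0,0.2, -1,4,-1,0,0.2, -1,2,0,0,0.2, 0,0,0,0,0.2, 0,0,0,0,0.2, 0,-1,0,0,0.2, 0,0,0,0,0.2
```

```bash
python3 -m handwheel '[3,-11,2,0,0.2, -1,5,-1,0,0.2, -1,4,-1,0,0.2, -1,2,0,0,0.2]' >/dev/null; python3 ctl.py hold -0.061
```

```text
t=10.45 th=-0.0570 pred=-0.0581 sd=0.0017 N=655 phi=0.197 meas=0.193 err=[ 0.1 -0.9 -0.1] F=[-0.8 -2.1  0.6] grip=20
s [-0.057 -0.006 -0.072  0.679] sig [0.003 0.025 0.009 0.038]
pred th [-0.058, -0.059, -0.059, -0.059, -0.06, -0.06, -0.06, -0.06]
0,-2,0,0,0.2, 0,1,0,0,0.2, 0,0,0,0,0.2, 0,0,0,0,0.2, 0,0,0,0,0.2, 0,0,0,0,0.2, 0,0,0,0,0.2, 0,0,0,0,0.2
```

```bash
python3 -m handwheel '[0,-2,0,0,0.2, 0,1,0,0,0.2, 0,0,0,0,0.2, 0,0,0,0,0.2]' >/dev/null; python3 ctl.py hold -0.061
```

```text
t=10.90 th=-0.0669 pred=-0.0595 sd=0.0018 N=637 phi=0.192 meas=0.191 err=[ 0.1 -0.2 -0.1] F=[-0.2 -2.6  1.2] grip=20
s [-0.068 -0.031 -0.076  0.679] sig [0.003 0.025 0.009 0.038]
pred th [-0.07, -0.069, -0.067, -0.066, -0.064, -0.063, -0.063, -0.062]
-3,11,-3,0,0.2, 1,-5,2,0,0.2, 2,-4,1,0,0.2, 0,-1,0,0,0.2, 0,0,0,0,0.2, 0,0,0,0,0.2, 0,0,0,0,0.2, 0,0,0,0,0.2
```

```bash
python3 -m handwheel '[-3,11,-3,0,0.2, 1,-5,2,0,0.2, 2,-4,1,0,0.2, 0,-1,0,0,0.2]' >/dev/null; python3 ctl.py hold -0.061
```

```text
t=11.35 th=-0.0759 pred=-0.0655 sd=0.0017 N=628 phi=0.197 meas=0.198 err=[-0.1  0.1 -0. ] F=[0.5 2.  0.7] grip=20
s [-0.077 -0.028 -0.08   0.679] sig [0.003 0.025 0.009 0.038]
pred th [-0.078, -0.075, -0.072, -0.069, -0.067, -0.065, -0.064, -0.064]
-4,15,-4,0,0.2, 1,-6,2,0,0.2, 2,-6,1,0,0.2, 1,-2,1,0,0.2, 0,0,0,0,0.2, 0,0,0,0,0.2, 0,0,-1,0,0.2, 0,1,0,0,0.2
```

```bash
python3 -m handwheel '[-4,15,-4,0,0.2, 1,-6,2,0,0.2, 2,-6,1,0,0.2, 1,-2,1,0,0.2]' >/dev/null; python3 ctl.py hold -0.061
```

```text
t=11.80 th=-0.0460 pred=-0.0688 sd=0.0018 N=681 phi=0.203 meas=0.201 err=[-0.1 -0.3  0.1] F=[-1.   0.8 -0.6] grip=20
s [-0.041  0.109 -0.07   0.677] sig [0.003 0.025 0.009 0.038]
pred th [-0.034, -0.036, -0.042, -0.047, -0.051, -0.054, -0.056, -0.058]
8,-31,3,0,0.2, -2,9,0,0,0.2, -4,14,-2,0,0.2, -2,6,-1,0,0.2, 0,1,0,0,0.2, 0,0,0,0,0.2, 0,-1,0,0,0.2, 0,0,0,0,0.2
```

```bash
python3 -m handwheel '[7,-26,3,0,0.2, -2,9,0,0,0.2, -3,11,-2,0,0.2]' >/dev/null; sed -i 's/"rows"\]\[i\])\/1000/"rows"][i])\/1000/' ctl.py
python3 - <<'E'
# bring the record in line with the rows actually typed
import json
from h import *
import importlib
S=json.load(open("st.json")); c=np.array(S["cmd"]); R=[[7,-26,3],[-2,9,0],[-3,11,-2]]; S["rows"]=R; S["phis"]=[]
for r in R:
    c=c+np.array(r)/1000; q=c-C0; S["phis"].append(float(np.arctan2(q@EY,c[2]-.125)))
json.dump(S,open("st.json","w"))
E
python3 ctl.py hold -0.061
```

```text
t=12.15 th=-0.0425 pred=-0.0349 sd=0.0018 N=684 phi=0.167 meas=0.159 err=[ 0.1 -1.4  0.3] F=[-1.6 -2.5  2.2] grip=20
s [-0.045 -0.053 -0.075  0.676] sig [0.003 0.024 0.009 0.039]
pred th [-0.049, -0.053, -0.055, -0.056, -0.058, -0.059, -0.059, -0.06]
-2,7,-2,0,0.2, -1,0,0,0,0.2, 1,-1,1,0,0.2, 0,-1,0,0,0.2, 0,0,0,0,0.2, 0,0,0,0,0.2, 0,0,0,0,0.2, 0,0,0,0,0.2
```

```bash
python3 -m handwheel '[-2,7,-2,0,0.2, -1,0,0,0,0.2, 1,-1,1,0,0.2, 0,-1,0,0,0.2]' >/dev/null; python3 ctl.py hold -0.061
```

```text
t=12.60 th=-0.0588 pred=-0.0563 sd=0.0017 N=657 phi=0.197 meas=0.200 err=[ 0.2  0.6 -0.4] F=[ 2.7  0.7 -1.6] grip=20
s [-0.06  -0.022 -0.076  0.676] sig [0.003 0.024 0.009 0.039]
pred th [-0.061, -0.062, -0.062, -0.061, -0.061, -0.061, -0.061, -0.061]
-1,4,-1,0,0.2, 0,-2,0,0,0.2, 1,-1,1,0,0.2, 0,-1,0,0,0.2, 0,0,0,0,0.2, 0,0,0,0,0.2, 0,0,0,0,0.2, 0,0,0,0,0.2
```

```bash
python3 -m handwheel '[-1,4,-1,0,0.2, 0,-2,0,0,0.2, 1,-1,1,0,0.2, 0,-1,0,0,0.2]' >/dev/null; python3 ctl.py hold -0.061
```

```text
t=13.05 th=-0.0542 pred=-0.0613 sd=0.0018 N=666 phi=0.197 meas=0.200 err=[ 0.1  0.5 -0.3] F=[ 5.6  2.4 -3. ] grip=20
s [-0.053  0.028 -0.073  0.675] sig [0.003 0.025 0.009 0.039]
pred th [-0.051, -0.052, -0.054, -0.056, -0.057, -0.058, -0.058, -0.059]
3,-10,2,0,0.2, -1,4,-1,0,0.2, -1,4,-1,0,0.2, -1,2,0,0,0.2, 0,0,0,0,0.2, 0,-1,0,0,0.2, 0,0,0,0,0.2, 0,0,0,0,0.2
```

```bash
python3 -m handwheel '[3,-10,2,0,0.2, -1,4,-1,0,0.2, -1,4,-1,0,0.2, -1,2,0,0,0.2]' >/dev/null; python3 ctl.py hold -0.34 0.1
```

```text
t=13.50 th=-0.0529 pred=-0.0560 sd=0.0017 N=665 phi=0.197 meas=0.197 err=[0.2 0.1 0.4] F=[ 5.7 -1.9 -0.1] grip=20
s [-0.053  0.002 -0.071  0.675] sig [0.003 0.025 0.009 0.039]
pred th [-0.056, -0.065, -0.076, -0.088, -0.099, -0.11, -0.12, -0.13]
7,-23,3,0,0.2, -3,9,-1,0,0.2, -3,9,-1,0,0.2, -1,5,-1,0,0.2, 0,1,0,0,0.2, 0,0,0,0,0.2, -1,1,-1,0,0.2, 0,0,0,0,0.2
```

```bash
python3 -m handwheel '[7,-23,3,0,0.2, -3,9,-1,0,0.2, -3,9,-1,0,0.2, -1,5,-1,0,0.2]' >/dev/null; python3 ctl.py hold -0.34 0.1
```

```text
t=13.95 th=-0.0948 pred=-0.0882 sd=0.0017 N=599 phi=0.197 meas=0.203 err=[-0.4  1.   0.1] F=[ 2.  -1.7  1.3] grip=20
s [-0.101 -0.136 -0.074  0.675] sig [0.003 0.025 0.009 0.039]
pred th [-0.114, -0.124, -0.134, -0.143, -0.153, -0.162, -0.172, -0.182]
-2,9,-2,0,0.2, 0,-3,0,0,0.2, 1,-2,1,0,0.2, 0,0,0,0,0.2, 0,1,0,0,0.2, -1,1,0,0,0.2, 0,0,-1,0,0.2, 0,1,0,0,0.2
```

```bash
python3 -m handwheel '[-2,9,-2,0,0.2, 0,-3,0,0,0.2, 1,-2,1,0,0.2, 0,0,0,0,0.2]' >/dev/null; python3 ctl.py hold -0.34 0.1
```

```text
t=14.40 th=-0.1396 pred=-0.1431 sd=0.0015 N=512 phi=0.221 meas=0.225 err=[-0.4  0.7 -0.1] F=[-0.   1.2  3. ] grip=20
s [-0.144 -0.084 -0.073  0.674] sig [0.003 0.025 0.009 0.039]
pred th [-0.153, -0.163, -0.173, -0.183, -0.193, -0.203, -0.213, -0.223]
1,-3,0,0,0.2, -1,3,0,0,0.2, -1,2,-1,0,0.2, 0,1,0,0,0.2, 0,1,0,0,0.2, 0,1,0,0,0.2, -1,0,0,0,0.2, 0,1,-1,0,0.2
```

```bash
python3 -m handwheel '[1,-3,0,0,0.2, -1,3,0,0,0.2, -1,2,-1,0,0.2, 0,1,0,0,0.2]' >/dev/null; python3 ctl.py hold -0.34 0.08
```

```text
t=14.85 th=-0.1931 pred=-0.1830 sd=0.0014 N=428 phi=0.239 meas=0.236 err=[ 0.2 -0.6  0.1] F=[ 1.1 -2.5  1.7] grip=20
s [-0.2   -0.14  -0.076  0.679] sig [0.003 0.025 0.01  0.038]
pred th [-0.212, -0.221, -0.228, -0.235, -0.242, -0.25, -0.257, -0.265]
-4,15,-4,0,0.2, 1,-4,1,0,0.2, 1,-4,1,0,0.2, 0,-1,1,0,0.2, 0,0,0,0,0.2, 0,1,-1,0,0.2, 0,1,0,0,0.2, 0,0,0,0,0.2
```

```bash
python3 -m handwheel '[-4,15,-4,0,0.2, 1,-4,1,0,0.2, 1,-4,1,0,0.2]' >/dev/null; python3 ctl.py hold -0.34 0.07
```

```text
t=15.20 th=-0.2315 pred=-0.2280 sd=0.0013 N=352 phi=0.281 meas=0.286 err=[-0.2  0.9 -0.1] F=[0.3 2.3 4. ] grip=20
s [-0.236 -0.084 -0.078  0.681] sig [0.003 0.024 0.011 0.037]
pred th [-0.244, -0.251, -0.257, -0.264, -0.271, -0.277, -0.284, -0.291]
-1,3,-1,0,0.2, 0,0,0,0,0.2, 0,-1,1,0,0.2, 0,0,0,0,0.2, 0,1,-1,0,0.2, 0,0,0,0,0.2, 0,1,0,0,0.2, 0,0,0,0,0.2
```

```bash
python3 -m handwheel '[-1,3,-1,0,0.2, 0,0,0,0,0.2, 0,-1,1,0,0.2]' >/dev/null; python3 ctl.py hold -0.34 0.05
```

```text
t=15.55 th=-0.2559 pred=-0.2572 sd=0.0012 N=312 phi=0.293 meas=0.291 err=[ 0.5 -0.3 -0.3] F=[ 7.   0.  -4.9] grip=20
s [-0.259 -0.062 -0.077  0.68 ] sig [0.003 0.024 0.012 0.037]
pred th [-0.265, -0.27, -0.275, -0.279, -0.284, -0.288, -0.293, -0.298]
0,3,-1,0,0.2, 0,-1,0,0,0.2, 0,0,0,0,0.2, 0,0,0,0,0.2, 0,0,0,0,0.2, 0,0,0,0,0.2, 0,1,0,0,0.2, 0,0,0,0,0.2
```

```bash
python3 -m handwheel '[0,3,-1,0,0.2, 0,-1,0,0,0.2, 0,0,0,0,0.2]' >/dev/null; python3 ctl.py hold -0.34 0.05
```

```text
t=15.90 th=-0.2814 pred=-0.2746 sd=0.0012 N=270 phi=0.305 meas=0.303 err=[ 0.1 -0.3 -0.1] F=[ 1.7 -2.5  1.9] grip=20
s [-0.285 -0.075 -0.08   0.683] sig [0.003 0.024 0.012 0.036]
pred th [-0.292, -0.297, -0.302, -0.306, -0.311, -0.316, -0.321, -0.326]
-2,6,-2,0,0.2, 1,-1,0,0,0.2, 0,-2,1,0,0.2, 0,0,0,0,0.2, 0,0,0,0,0.2, 0,1,0,0,0.2, 0,0,0,0,0.2, 0,0,0,0,0.2
```

```bash
python3 -m handwheel '[-2,6,-2,0,0.2, 1,-1,0,0,0.2, 0,-2,1,0,0.2]' >/dev/null; python3 ctl.py hold -0.34 0.05
```

```text
t=16.25 th=-0.2956 pred=-0.3016 sd=0.0012 N=247 phi=0.323 meas=0.327 err=[-0.2  0.7 -0.1] F=[ 3.4  0.5 -1.9] grip=20
s [-0.297 -0.022 -0.078  0.681] sig [0.003 0.024 0.013 0.036]
pred th [-0.3, -0.305, -0.31, -0.316, -0.322, -0.327, -0.333, -0.337]
2,-7,2,0,0.2, -1,3,-1,0,0.2, 0,2,0,0,0.2, -1,2,-1,0,0.2, 0,0,0,0,0.2, 0,0,0,0,0.2, 0,2,-1,0,0.2, -1,2,-1,0,0.2
```

```bash
python3 -m handwheel '[2,-7,2,0,0.2, -1,3,-1,0,0.2, 0,2,0,0,0.2, -1,2,-1,0,0.2]' >/dev/null; python3 ctl.py hold -0.34 0.05
```

```text
t=16.70 th=-0.3159 pred=-0.3161 sd=0.0011 N=213 phi=0.323 meas=0.320 err=[ 0.1 -0.6  0. ] F=[ 2.9 -3.   1.4] grip=20
s [-0.319 -0.054 -0.078  0.681] sig [0.003 0.025 0.014 0.036]
pred th [-0.324, -0.329, -0.334, -0.338, -0.34, -0.34, -0.34, -0.339]
0,1,0,0,0.2, 0,0,0,0,0.2, 0,1,-1,0,0.2, -1,3,-1,0,0.2, -1,3,-1,0,0.2, 1,-3,1,0,0.2, 0,-2,1,0,0.2, 0,-1,0,0,0.2
```

```bash
python3 -m handwheel '[0,1,0,0,0.2, 0,0,0,0,0.2]' >/dev/null; python3 ctl.py ramp -0.025 8
```

```text
t=16.95 th=-0.3107 pred=-0.3289 sd=0.0010 N=214 phi=0.328 meas=0.329 err=[-0.2 -0.1 -0.2] F=[ 1.4 -4.7 -0.2] grip=20
s [-0.311  0.037 -0.067  0.676] sig [0.003 0.025 0.014 0.036]
pred th [-0.307, -0.304, -0.302, -0.303, -0.309, -0.321, -0.34, -0.368]
1,-4,1,0,0.2, 1,-4,1,0,0.2, 1,-5,2,0,0.2, 2,-4,1,0,0.2, 1,-4,1,0,0.2, 1,-4,0,0,0.2, 1,-5,1,0,0.2, 1,-4,1,0,0.2
```

```bash
python3 -m handwheel '[1,-4,1,0,0.2, 1,-4,1,0,0.2]' >/dev/null; python3 ctl.py ramp -0.015 8
```

```text
t=17.20 th=-0.3088 pred=-0.3036 sd=0.0011 N=216 phi=0.281 meas=0.286 err=[-0.3  0.8 -0. ] F=[-0.1  1.8  2. ] grip=20
s [-0.308  0.002 -0.07   0.677] sig [0.003 0.023 0.014 0.036]
pred th [-0.309, -0.312, -0.319, -0.33, -0.346, -0.368, -0.398, -0.436]
1,-2,1,0,0.2, 0,-3,1,0,0.2, 1,-2,0,0,0.2, 1,-3,1,0,0.2, 1,-3,0,0,0.2, 0,-2,1,0,0.2, 1,-3,0,0,0.2, 1,-2,1,0,0.2
```

```bash
python3 -m handwheel '[1,-2,1,0,0.2, 0,-3,1,0,0.2, 1,-2,0,0,0.2]' >/dev/null; python3 ctl.py ramp -0.015 8
```

```text
t=17.55 th=-0.3146 pred=-0.3189 sd=0.0011 N=206 phi=0.239 meas=0.239 err=[-0.1 -0.   0.3] F=[-3.6  0.8  4.3] grip=20
s [-0.319 -0.087 -0.068  0.677] sig [0.003 0.023 0.014 0.036]
pred th [-0.329, -0.345, -0.366, -0.394, -0.429, -0.474, -0.529, -0.596]
1,-2,1,0,0.2, 0,-3,0,0,0.2, 1,-3,1,0,0.2, 1,-2,0,0,0.2, 1,-3,1,0,0.2, 0,-2,0,0,0.2, 1,-3,1,0,0.2, 1,-2,0,0,0.2
```

```bash
python3 -m handwheel '[0,0,0,0,0.2, 0,-2,1,0,0.2, 1,-2,0,0,0.2]' >/dev/null
python3 - <<'E'
import json
from h import *
o=robot.observe(); S=json.load(open("st.json")); S["cmd"]=o["tool_pos"].tolist(); q=o["tool_pos"]-C0; S["phi"]=float(np.arctan2(q@EY,o["tool_pos"][2]-.125)); S["t"]=o["time"]; json.dump(S,open("st.json","w"))
E
python3 ctl.py ramp -0.03 8
```

```text
t=17.90 th=-0.3185 pred=-0.3188 sd=0.0011 N=203 phi=0.216 meas=0.216 err=[0. 0. 0.] F=[-2.6  2.   4. ] grip=20
s [-0.324 -0.111 -0.068  0.677] sig [0.002 0.022 0.014 0.036]
pred th [-0.338, -0.359, -0.39, -0.432, -0.487, -0.558, -0.646, -0.753]
2,-5,1,0,0.2, 1,-5,1,0,0.2, 1,-5,1,0,0.2, 2,-6,0,0,0.2, 1,-5,1,0,0.2, 2,-5,0,0,0.2, 1,-5,0,0,0.2, 2,-5,0,0,0.2
```

```bash
python3 -m handwheel '[2,-5,1,0,0.2, 1,-5,1,0,0.2, 1,-5,1,0,0.2, 2,-6,0,0,0.2, 1,-5,1,0,0.2, 2,-5,0,0,0.2, 1,-5,0,0,0.2, 2,-5,0,0,0.2]' >/dev/null; python3 ctl.py ramp -0.037 8
```

```text
t=18.75 th=-0.3229 pred=-0.7532 sd=0.0010 N=200 phi=-0.023 meas=-0.026 err=[-0.3 -0.5 -0.3] F=[-4.  -0.3  1.3] grip=20
s [-0.334 -0.221 -0.01   0.606] sig [0.003 0.041 0.016 0.036]
pred th [-0.361, -0.399, -0.45, -0.516, -0.6, -0.703, -0.826, -0.969]
2,-6,0,0,0.2, 1,-7,-1,0,0.2, 2,-6,-1,0,0.2, 2,-7,-1,0,0.2, 2,-6,-1,0,0.2, 1,-6,-1,0,0.2, 2,-6,-2,0,0.2, 2,-6,-2,0,0.2
```

```bash
python3 -m handwheel '[2,-6,0,0,0.2, 1,-7,-1,0,0.2, 2,-6,-1,0,0.2, 2,-7,-1,0,0.2, 2,-6,-1,0,0.2, 1,-6,-1,0,0.2, 2,-6,-2,0,0.2, 2,-6,-2,0,0.2]' >/dev/null; python3 ctl.py ramp -0.01 2;  python3 -m handwheel '[1,-3,-1,0,0.2, 0,0,0,0,0.2, 0,0,0,0,0.4,0,0,0,0,0.6,0,0,0,0,0.8,0,0,0,0,1,0,0,0,0,1,0,0,0,0,1]'
```

```text
t=19.60 th=-0.3192 pred=-0.9694 sd=0.0011 N=199 phi=-0.317 meas=-0.321 err=[-0.  -0.6 -0.3] F=[-4.8  1.   1.5] grip=20
s [-0.335 -0.325  0.037  0.457] sig [0.003 0.04  0.019 0.033]
pred th [-0.374, -0.425]
0,-2,0,0,0.2, 1,-1,-1,0,0.2
time: 20.45
tool_pos: [0.574, -0.0478, 0.2948]
tool_rot: [3.141, -0.0, 0.275]
contact_force: [-0.0, -0.3, -1.0]
opening: 0.0711
grip_force: 0.0
```

```bash
python3 -m handwheel '[0,0,0,0,1, 0,0,0,0,1,0,0,0,0,1,0,0,15,0,1,0,0,30,0,1,0,0,30,0,1,0,0,30,0,1,0,0,15,0,1]'; python3 -m handwheel '[-20,-20,0,0,1,-30,-30,0,0,1,-30,-30,0,0,1,-20,-20,0,0,1,0,0,0,0,1,0,0,0,0,1,0,0,0,0,1]'
python3 - <<'E'
from h import *
p,d=eyes.read_camera("side"); print(tilt("side",d)); pt,dt=eyes.read_camera("top"); print(tilt("top",dt))
hs=cv2.cvtColor(pt,cv2.COLOR_BGR2HSV); o=cv2.inRange(hs,(10,130,110),(28,255,255)); k,l,s,ce=cv2.connectedComponentsWithStats(o); print(ce[1:][s[1:,4]>5])
cv2.imwrite("pics/e.png",np.vstack([p[130:330,100:400],pt[80:280,140:440]]))
E
```

```text
time: 21.25
tool_pos: [0.5742, -0.0478, 0.4178]
tool_rot: [3.139, -0.004, 0.275]
contact_force: [0.2, -0.4, 0.0]
opening: 0.092
grip_force: 0.0
time: 21.95
tool_pos: [0.4745, -0.1473, 0.4147]
tool_rot: [-3.142, -0.0, 0.275]
contact_force: [-0.6, -0.5, -0.7]
opening: 0.092
grip_force: 0.0
(np.float32(0.31766614), 200, np.float32(0.0010627887))
(np.float32(0.32156008), 1481, np.float32(0.0026700322))
[[226.22857143 121.54285714]
 [396.48676012 248.355919  ]]
```

View pics/e.png

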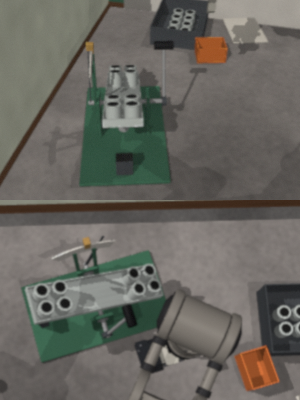

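The rack is back on its rest at about -0.32 rad and the clip and oil box have not moved. The lever (grip at (163,45) in the side half of the picture) is free and at its slack position, and the arm is clear of everything.

```bash
python3 -c "
from cell import robot
print(robot.hand_in())"
```

```text
the job is handed in; nothing more can be done
None
```

The rack was tipped, held at the clip for about 6 s (my readings stayed within about 9 mm of it), lowered gently back onto its starting rest, and the lever eased and released; the job was handed in at about 22 s, and no verdict was shown.

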